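Load the dough-cutter arbor with its spacers

TASK

Load the three dark steel spacer rings onto the upright arbor of the dough cutter, largest first, then the medium one, then the smallest on top. The arbor's collar is clamped at a height nobody measured, and its spring blades hold a ring where you leave it, so push each one fully home, pressing it firmly (about 15 N) against what is below it before you take the next, but never forcing it (35 N at the very most). Let go at the end and leave the other things on the table where they are.

Things in the scene. Friction and masses are not known exactly. Their poses are not given: they have to be found in the camera images.
- arbor: Dough cutter's assembly arbor, fixed upright; origin at the centre of its underside, z up. Dark steel foot 80 mm across, 12 mm high; above it a steel shaft 19.2 mm across up to 77 mm, then a conical nose 7 mm high, 11 mm across near its top. On the shaft is clamped a rigid collar 37 mm across, the seat: its flat top is 20 to 35 mm above the table, differs each time and is not reported; find it by feel, slowly.
- arbor_tip (a point): Top of the arbor's nose, on its axis, 84 mm above the table. Three spring blades stand along the shaft at 120 degrees, 24.6 mm across over the blades, leaning in to 18 mm across from 69 mm up to 77 mm above the table. They drag on each ring with 3 to 6 N all the way down (up to about 15 N briefly as it spreads them), so a ring stays where it is left.
- large_center (a point): Centre (half-way up, on the axis) of the large spacer: dark steel ring lying flat, 62 mm outside diameter, 22 mm bore, 16 mm thick; z is its axis. Grip it across the outside, fingertips about 5 mm above its underside to clear what lies below. Seated it rests on the collar, its centre 8 mm above the collar's top.
- spacer_large: The large spacer ring; origin at the centre of its underside.
- medium_center (a point): Centre (half-way up, on the axis) of the medium spacer: dark steel ring lying flat, 52 mm outside diameter, 22 mm bore, 14 mm thick; z is its axis. Grip it across the outside, fingertips about 5 mm above its underside to clear what lies below. Seated it rests on the large one, centres 15 mm apart.
- spacer_medium: The medium spacer ring; origin at the centre of its underside.
- small_center (a point): Centre (half-way up, on the axis) of the small spacer: dark steel ring lying flat, 42 mm outside diameter, 22 mm bore, 12 mm thick; z is its axis. Grip it across the outside, fingertips about 5 mm above its underside to clear what lies below. Seated it rests on the medium one, centres 13 mm apart.
- spacer_small: The small spacer ring; origin at the centre of its underside.
- cup: Bystander: lidded tan portion cup, 56 mm across, 32 mm high; origin under its centre. Leave it.
- tin: Bystander: small black tin with sugar packets, 60x66x66 mm; origin under its centre. Leave it.
- marker: Bystander: white and black marker pen lying along its y, 135 mm long, 17 mm thick; origin under its centre. Leave it.
There are look-alikes about, which are no part of the job. Leave any purple look-alike of the spacer_medium alone.

How it is judged (in metres and radians):
On the way, in this order (a step that is already met when the one before it is completed fails the run):
1. the large spacer is home on the arbor's collar (no gap over 1.6 mm) and pressed against it with more than 6 N, the other two not yet on (horizontal distance between large_center and arbor below 0.0035 m and angle between large_center's own z axis and vertical below 0.08 rad and z of large_center in the frame of collar_top between 0.0055 and 0.0096 m and contact force between spacer_large and collar above 6 N and horizontal distance between each of medium_center, small_center and arbor above 0.04 m), for 0.1 s.
2. the medium spacer is home on the large one (no gap over 1.6 mm) and pressed against it with more than 6 N, the small one not yet on (horizontal distance between each of large_center, medium_center and arbor below 0.0035 m and angle between each of large_center, medium_center's own z axis and vertical below 0.08 rad and z of large_center in the frame of collar_top between 0.0055 and 0.0096 m and z of medium_center in the frame of large_center between 0.0125 and 0.0166 m and contact force between spacer_medium and spacer_large above 6 N and horizontal distance between small_center and arbor above 0.04 m), for 0.1 s.
3. the small spacer is home on the medium one (no gap over 1.6 mm) and pressed against it with more than 6 N (horizontal distance between each of large_center, medium_center, small_center and arbor below 0.0035 m and angle between each of large_center, medium_center, small_center's own z axis and vertical below 0.08 rad and z of large_center in the frame of collar_top between 0.0055 and 0.0096 m and z of medium_center in the frame of large_center between 0.0125 and 0.0166 m and z of small_center in the frame of medium_center between 0.0105 and 0.0146 m and contact force between spacer_small and spacer_medium above 6 N), for 0.1 s.
At the end, for the whole second after the job is handed in: All three spacers are on the arbor in the order large, medium, small from the bottom: each with no gap over 1.6 mm to the collar or ring below it, centred within 3.5 mm, level within 0.08 rad, released and at rest (horizontal distance between each of large_center, medium_center, small_center and arbor below 0.0035 m and angle between each of large_center, medium_center, small_center's own z axis and vertical below 0.08 rad and z of large_center in the frame of collar_top between 0.0055 and 0.0096 m and z of medium_center in the frame of large_center between 0.0125 and 0.0166 m and z of small_center in the frame of medium_center between 0.0105 and 0.0146 m and linear speed of each of spacer_large, spacer_medium, spacer_small below 0.01 m/s); the robot touches nothing.
It fails at once if a spacer is pressed against the collar or the spacer below it with more than 35 N (contact force between spacer_large and collar above 35 N or contact force between spacer_medium and spacer_large above 35 N or contact force between spacer_small and spacer_medium above 35 N).
It fails at once if a spacer is jammed onto the arbor (blades, shaft, nose and collar together) with more than 60 N (contact force between any of spacer_large, spacer_medium, spacer_small and arbor above 60 N).
It fails at once if the gripper or arm strikes the arbor with more than 35 N (contact force between any of the fingers, the arm and arbor above 35 N).
It fails at once if the portion cup, sugar tin or marker is moved by more than 20 mm (distance of any of cup, tin, marker from where it was at the start of the episode above 0.02 m).
It also fails if it takes over 72 s, if anything falls off the work surface, if the arm or the gripper's body presses on something with over 40 N, if the wrist force passes 120 N, or if a joint passes its speed limit or range.

ROBOT

A 6-joint arm with a two-finger parallel gripper is mounted at the origin on the work surface; the furniture and walls round the work are solid. World frame = base frame: x ahead of the robot, y to its left, z up, the work surface at z = 0. Lengths are in mm, angles in rad, forces in N, time in s.
With the tool pointing down it reaches from about 375 to 975 mm from the base axis. Payload 3.8 kg.
Tool frame: the origin (TCP) lies at the very end of the fingers, on their centre line; the grasp point (between the pads) lies 19 mm behind it (env.grasp_offset is the distance from the TCP to the grasp point, in mm); z points along the fingers, y is the line along which they close (so a half turn about z gives the same grasp; the last joint's range is limited). The gripper opens to 85 mm and grips with 20 to 120 N. Pads are 22 mm wide; open, the fingers measure 114 mm over their backs; the gripper's body (76 mm by 85 mm) begins 54 mm behind the grasp point. The pads swing forward as they close: fully open they stand 13 mm farther back than shut.
Start: joints at [-1.16, 0.264, 1.604, -0, 1.274, -0.037], TCP at [292.258, -608.443, 231.28] pointing down, gripper open.
Joint ranges: [-2.63, 2.63], [-0.94, 2.18], [0.31, 2.57], [-1.31, 4.45], [0, 2.66], [-2.55, 2.55]. Speed limits (rad/s): [2.57, 2.57, 3.14, 3.14, 3.14, 3.14].

INTERFACE

Orientations are given as [roll, pitch, yaw] about the fixed x, y, z axes, in that order (R = Rz(yaw) Ry(pitch) Rx(roll)).
In Python, from rig import env gives the robot as it stands.
- The arm moves only by the tool apply_moves, never from a script. Its argument "plan" is a list of rows, each a list of 6 numbers: the shift along the tool's x, y, z normalised to -1 to 1, where 1 is 0.15 m, then the turn, a rotation vector about the tool's x, y, z normalised to -1 to 1, where 1 is 30 degrees. A call has 1 to 20 rows; each row shifts and turns the commanded pose from where the row before left it, along the tool's axes as they then stand; what a row does not reach is not made up. A row lasts 1/8 s, in which the tool goes at most 62.5 mm and 10.7 degrees, less where a joint would pass 70% of its speed; a pose out of reach is approached as far as the arm can. A call with a number of a shift or a turn outside -1 to 1 is refused whole. A call with a gripper value outside its range is refused whole. "fingers" is the closure, from -1 (fully open) to 1 (shut), set as the call begins (left out, the last holds). The fingers move at their own pace and stop on an object; the grip force is fixed at half the most. Time passes only in rows, so rows that do not move let the fingers close. It gives the time, the measured TCP pose, the force, the opening and the grip force at its end, in the units of the state.
- env.observe(): the state, without advancing time (a new reading comes with each control period).
- env.get_image(name): name is "side" or "top" or "wrist"; returns the picture (480x640x3 uint8, red, green, blue); there is no depth.
- env.camera_params(name): a dict with "fov_y" (degrees; the focal length in pixels is half the picture's height over the tangent of half this angle, whatever the lens; pixels are square), "cx", "cy" (the principal point, pixels), "rvec" (rotation vector, rad) and "tvec" (3), from world to camera coordinates, as OpenCV has them; the wrist camera has in their place "hand_eye" (4x4, takes a point from camera to tool coordinates, whose origin is the TCP and whose axes are the flange's). Camera axes: x right, y down, z forward; pixel columns grow to the right and rows downward; lengths in mm; the calibration is good to about 2 mm. A picture is of the moment at which its call begins: read the wrist's pose just before it. camera_params takes no time and is no camera call.
- env.close_job(): hands the job in; it is judged then, once.
The state is a dict: "time": time; "joint_positions": joint angles; "dq": joint speeds; "joint_torque": joint torques, N m; "eef_pos": TCP position; "eef_rot": TCP orientation; "force": force on the tool from outside, world axes, zero at the start; "moment": the same for the moment, N m; "gripper_width": finger opening in mm; "grasp_force": force on a finger pad.
Only numpy, scipy, OpenCV 4.12 (cv2) and the standard library are available. Lean on these libraries where they do the work, as an engineer would, in place of code of your own. Each camera call takes 0.05 s, during which the arm holds its last target. There are 200 camera calls.

## Working session

There is one attempt and no reset: what is moved stays moved. The work goes in short steps, Python scripts to look and compute and a tool call to move; the robot and the scene stay as the last step left them, time stands still between calls to the robot, and variables do not carry over. Pictures are saved under pics/ and viewed, at most 10 in all, crops included, and the job is handed in when it is done.

Besides the shell and the picture viewer there is one more tool, called as a command line: name --pt "numbers of a row" for each row, then --argument value for the rest. apply_moves: Moves the arm, as the interface text tells. Its arguments: {"type":"object","properties":{"plan":{"type":"array","items":{"type":"array","items":{"type":"number","minimum":-1,"maximum":1}}},"fingers":{"type":"number"}},"required":["plan"]}

```bash
mkdir -p pics; python3 - <<'E'
from rig import env
import cv2
for n in("top","side"):
    cv2.imwrite(f"pics/{n}0.png",env.get_image(n)[:,:,::-1]); print(n,env.camera_params(n))
print(env.camera_params("wrist")); print(env.observe(), env.grasp_offset)
E
```

```text
top {'fov_y': 46.015269009403, 'cx': 319.34392929524097, 'cy': 240.51253081299765, 'rvec': array([ 2.11143022, -2.15293439,  0.13235107]), 'tvec': array([ -5.57620179, 523.71673611, 846.51280106])}
side {'fov_y': 57.15188599955939, 'cx': 318.3708111757691, 'cy': 240.7270957531154, 'rvec': array([ 2.05865229,  0.14896699, -0.06341307]), 'tvec': array([-516.3695165 ,   22.47474565,  964.2761118 ])}
{'fov_y': 66.74298462389022, 'cx': 316.90823486985045, 'cy': 240.00056017559263, 'hand_eye': array([[ 5.95266413e-04, -9.61371888e-01, -2.75252137e-01,
         6.86688482e+01],
       [ 9.99999750e-01,  6.77343738e-04, -2.03133625e-04,
        -1.21747663e+00],
       [ 3.81727268e-04, -2.75251947e-01,  9.61372051e-01,
        -1.42191973e+02],
       [ 0.00000000e+00,  0.00000000e+00,  0.00000000e+00,
         1.00000000e+00]])}
{'time': 0.1, 'joint_positions': array([-1.15986078e+00,  2.64690388e-01,  1.60525127e+00, -1.01890667e-05,
        1.27369894e+00, -3.68920410e-02]), 'dq': array([ 0.00024357, -0.00123706, -0.00179535,  0.00136203, -0.0003068 ,
       -0.00042872]), 'joint_torque': array([ 3.29644045e-04, -5.16708612e+01, -3.68588948e+01, -9.95721120e-05,
        6.25811663e-03,  3.60275828e-05]), 'eef_pos': array([ 292.01453271, -607.82713788,  230.07058193]), 'eef_rot': array([-3.13954575e+00, -6.58054648e-05,  4.47830512e-01]), 'force': array([-0.58247767, -1.4491048 ,  0.12041954]), 'moment': array([-0.00887607, -0.05604647, -0.00857357]), 'grasp_force': 0.0, 'gripper_width': 85.18729819342083} 18.700000000000003
```

View pics/top0.png

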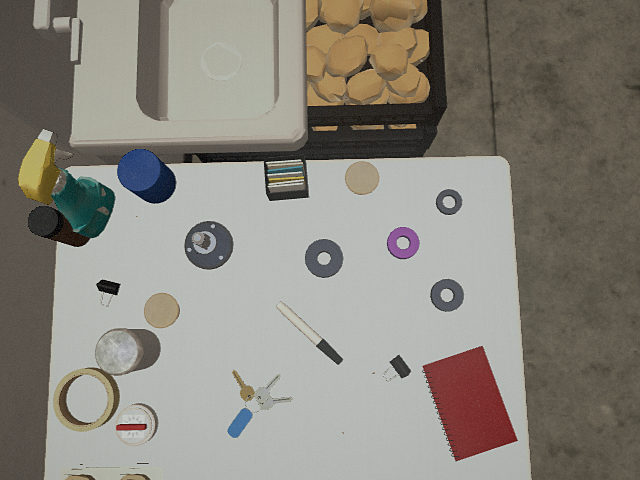

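View pics/side0.png

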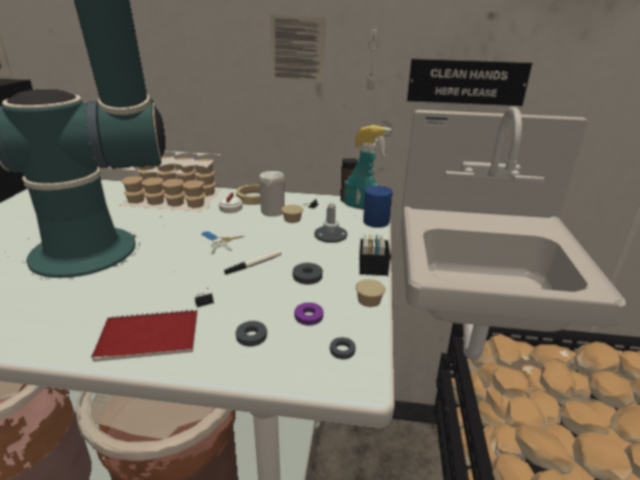

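The top view shows these candidates:
- Large spacer at (324,258), the widest grey ring.
- Medium spacer at (447,295), grey.
- Small spacer at (449,202), grey and the smallest.
- Purple look-alike at (403,243), which I'll leave alone.
- Arbor: foot at (209,245), tip at about (200,238).
- Also dark and round: black tin (286,178), tape ring (86,399) and blue can (147,175).

I'll measure the three rings and the arbor, then check them in a close crop.

```bash
cat > h.py <<'E'
from rig import env
import cv2, numpy as np
from scipy.spatial.transform import Rotation as Ro
def cam(n,o=None):
    p=env.camera_params(n); f=240/np.tan(np.radians(p["fov_y"])/2)
    K=np.array([[f,0,p["cx"]],[0,f,p["cy"]],[0,0,1.]])
    if n=="wrist":
        T=np.eye(4); T[:3,:3]=Ro.from_euler("xyz",o["eef_rot"]).as_matrix(); T[:3,3]=o["eef_pos"]
        T=T@p["hand_eye"]; return K,T[:3,:3],T[:3,3]
    R=cv2.Rodrigues(p["rvec"])[0]; return K,R.T,-R.T@p["tvec"]
def ray(c,uv,z):
    K,R,C=c; d=R@np.linalg.solve(K,[*uv,1.]); return (C+d*(z-C[2])/d[2])[:2]
def proj(c,P):
    K,R,C=c; q=K@(R.T@(np.asarray(P,float)-C)); return q[:2]/q[2]
def darkmask(im,lo=30,hi=125):
    h=cv2.cvtColor(im,cv2.COLOR_RGB2HSV); return ((h[...,2]<hi)&(h[...,2]>lo)&(h[...,1]<90)).astype(np.uint8)
E
python3 - <<'E'
from h import *
im=env.get_image("top"); c=cam("top"); m=darkmask(im)
L,_h=cv2.findContours(m,cv2.RETR_EXTERNAL,cv2.CHAIN_APPROX_NONE)
for k in L:
    if cv2.contourArea(k)<300: continue
    (u,v),r=cv2.minEnclosingCircle(k)
    if u<90 or u>480 or v<160: continue
    pts=np.array([ray(c,p[0],14) for p in k]); (x,y),R=cv2.minEnclosingCircle(pts.astype(np.float32))
    print((round(u),round(v)),cv2.contourArea(k),"xy",round(x,1),round(y,1),"dia",round(2*R,1), im[int(v),int(u)])
print("tip",ray(c,(200,237),84))
cv2.imwrite("pics/crop1.png",cv2.resize(im[150:330,170:490,::-1],None,fx=2.5,fy=2.5,interpolation=cv2.INTER_CUBIC))
E
```

```text
(129, 346) 794.5 xy 364.3 289.0 dia 99.7 [168 170 172]
(447, 295) 814.0 xy 436.3 -214.5 dia 52.9 [184 188 184]
(323, 258) 1109.5 xy 499.0 -20.9 dia 62.6 [185 188 185]
(208, 245) 1783.0 xy 524.5 164.5 dia 80.1 [75 73 67]
(448, 202) 494.0 xy 586.7 -225.2 dia 43.0 [183 186 184]
(320, 240) 107842.5 xy 594.6 -2.0 dia 1306.2 [127 130 127]
tip [525.87973423 161.62066651]
```

View pics/crop1.png

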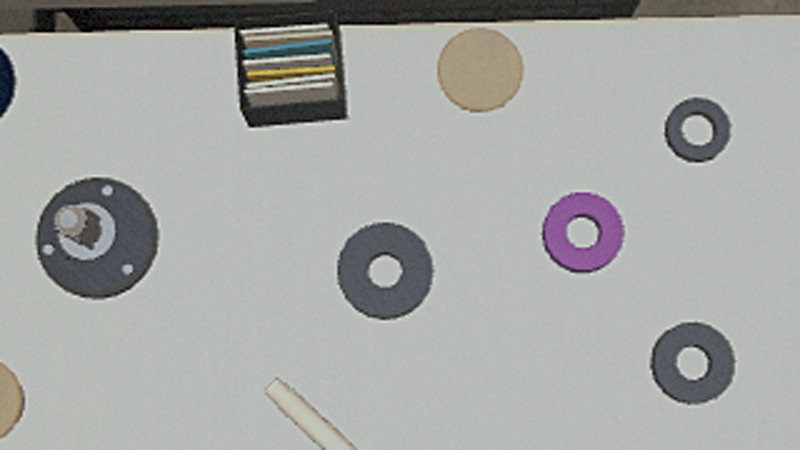

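The choice holds: the measured diameters are 62.6, 52.9 and 43.0 mm, and the purple ring is excluded. Next I turn to yaw 0 and go above the arbor for a closer look.

apply_moves --pt "0 0 0 0 0 0.285" --pt "0 0 0 0 0 0.285" --pt "0 0 0 0 0 0.285" --pt "0.12 -0.38 0 0 0 0" --pt "0.12 -0.38 0 0 0 0" --pt "0.12 -0.38 0 0 0 0" --pt "0.12 -0.38 0 0 0 0" --pt "0.12 -0.38 0 0 0 0" --pt "0.12 -0.38 0 0 0 0" --pt "0.12 -0.38 0 0 0 0" --pt "0.12 -0.38 0 0 0 0" --pt "0.12 -0.38 0 0 0 0" --pt "0.12 -0.38 0 0 0 0" --pt "0.12 -0.38 0 0 0 0" --pt "0.12 -0.38 0 0 0 0" --pt "0.12 -0.38 0 0 0 0" --pt "0 -0.2 0 0 0 0" --pt "0 0 0.2 0 0 0" --pt "0 0 0 0 0 0"

```text
time: 2.52
eef_pos: [523.8, 162.5, 198.3]
eef_rot: [3.14, 0.006, 0.001]
force: [0.7, 0.1, 0.2]
gripper_width: 85.6
grasp_force: 0.0
```

```bash
python3 - <<'E'
from h import *
o=env.observe(); im=env.get_image("wrist"); cv2.imwrite("pics/w1.png",im[:,:,::-1]); c=cam("wrist",o)
print(o["eef_pos"],o["eef_rot"]); print("pred tip",proj(c,[524.5,164.5,84]),"foot",proj(c,[524.5,164.5,12]))
E
```

```text
[523.75761274 162.50698071 198.3180787 ] [3.13988549e+00 6.15789153e-03 1.27705133e-03]
pred tip [314.78817206 231.17629309] foot [315.10329454 210.91210404]
```

View pics/w1.png

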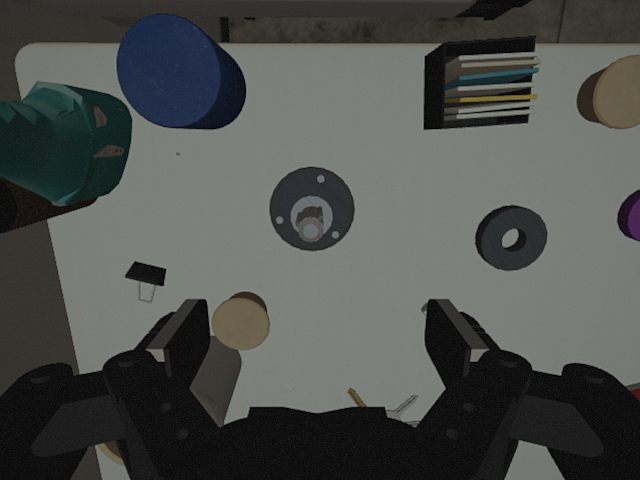

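The wrist view shows the arbor foot around (312,209) with its nose tip at (311,231), and the large ring at (511,238). I'll measure both.

```bash
cat >> h.py <<'E'
def rings(im,c,z,near=None,hi=80,R=None):
    "dark round blobs: centre of fitted outer circle on plane z, diameter"
    m=darkmask(im,10,hi); out=[]
    for k in cv2.findContours(m,cv2.RETR_EXTERNAL,cv2.CHAIN_APPROX_NONE)[0]:
        a=cv2.contourArea(k)
        if a<600: continue
        u,v=k[:,0].mean(0); (_,_),r=cv2.minEnclosingCircle(k)
        if a<0.75*np.pi*r*r: continue
        P=np.array([ray(c,p[0],z) for p in k]).astype(np.float32); e=cv2.fitEllipse(P)
        out.append((round(float(u)),round(float(v)),np.round(e[0],1),np.round(e[1],1)))
    return out
E
python3 - <<'E'
from h import *
o=env.observe(); im=cv2.imread("pics/w1.png")[:,:,::-1].copy(); c=cam("wrist",o)
for z in(12,16): print(z,*rings(im,c,z),sep="\n")
g=cv2.cvtColor(im,cv2.COLOR_RGB2GRAY)[150:260,260:360]
cir=cv2.HoughCircles(cv2.resize(g,None,fx=4,fy=4,interpolation=cv2.INTER_CUBIC),cv2.HOUGH_GRADIENT,1,20,param1=80,param2=25,minRadius=25,maxRadius=60)
for u,v,r in ([] if cir is None else cir[0][:5]): q=(u/4+260-.4,v/4+150-.4); print(q,r/4,"z84",ray(c,q,84),"z30",ray(c,q,30))
E
```

```text
12
(510, 237, array([499.8, -19.6]), array([61.1, 68. ]))
(312, 208, array([526.8, 167.7]), array([77. , 77.5]))
16
(510, 237, array([500.9, -17.4]), array([60.4, 67.2]))
(312, 208, array([527.6, 167.7]), array([76. , 76.6]))
```

```bash
python3 - <<'E'
from h import *
o=env.observe(); im=cv2.imread("pics/w1.png")[:,:,::-1].copy(); c=cam("wrist",o); t=cam("top")
print("wrist tip",ray(c,(311,231),84),"foot z6",rings(im,c,6)[-1], "campos",c[2],t[2])
T=cv2.imread("pics/top0.png")
for n,q,s in(("w",im[180:260,265:365,::-1],6),("t",T[215:275,175:250],6)): cv2.imwrite(f"pics/c{n}.png",cv2.resize(q,None,fx=s,fy=s,interpolation=cv2.INTER_CUBIC))
a=cv2.imread("pics/cw.png");b=cv2.imread("pics/ct.png"); b=cv2.copyMakeBorder(b,0,a.shape[0]-b.shape[0],0,0,cv2.BORDER_CONSTANT)
cv2.imwrite("pics/cc.png",cv2.resize(np.hstack([a,b]),None,fx=.76,fy=.76))
E
```

```text
wrist tip [525.61439984 167.22506269] foot z6 (312, 208, array([525.6, 167.8]), array([78.4, 78.9])) campos [593.59779971 163.18423391 341.85577781] [391.78863706 -36.70067515 914.35712957]
```

View pics/cc.png

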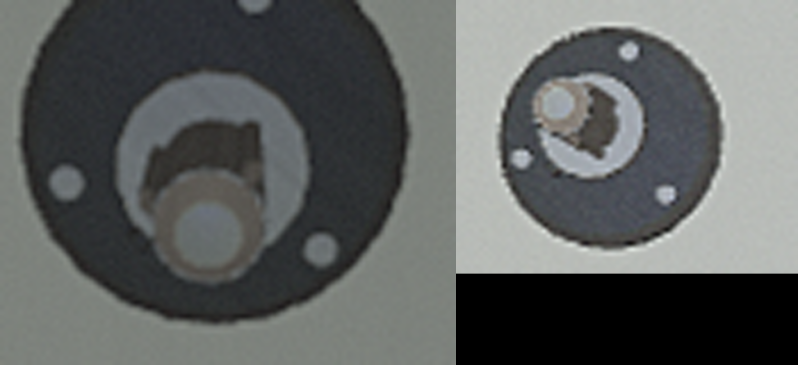

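The wrist crop puts the nose tip at about (310.6,231.4), consistent with the foot centre, so the arbor is at about (525.6, 167.3). Now over to the large ring.

apply_moves --pt "-0.04 0.306 0 0 0 0" --pt "-0.04 0.306 0 0 0 0" --pt "-0.04 0.306 0 0 0 0" --pt "-0.04 0.306 0.0 0 0 0" --pt "0 0 0.26 0 0 0" --pt "0 0 0.26 0 0 0" --pt "0 0 0 0 0 0" --pt "0 0 0 0 0 0"

```text
time: 3.58
eef_pos: [503.4, -21.4, 125.2]
eef_rot: [3.141, -0.002, -0.0]
force: [-0.2, -0.5, 1.2]
gripper_width: 85.6
grasp_force: 0.0
```

```bash
python3 - <<'E'
from h import *
o=env.observe(); im=env.get_image("wrist"); c=cam("wrist",o); cv2.imwrite("pics/w2.png",im[:,:,::-1])
print(o["eef_pos"],o["eef_rot"],o["force"]); print(*rings(im,c,8),sep="\n")
E
```

```text
[503.4084534  -21.42434741 125.20466688] [ 3.14132858e+00 -2.40768569e-03 -3.89609497e-04] [-0.1984466  -0.5122395   1.16736561]
(563, 315, array([ 435.2, -215. ]), array([52. , 61.7]))
(316, 239, array([497. , -20.4]), array([61.8, 63.8]))
```

apply_moves --pt "0 0 0.15 0 0 0" --pt "0 0 0.15 0 0 0" --pt "0 0 0 0 0 0" --pt "0 0 0 0 0 0" --pt "0 0 0 0 0 0"

```text
time: 4.25
eef_pos: [503.6, -21.1, 80.0]
eef_rot: [3.141, -0.003, 0.0]
force: [-0.3, 0.0, 0.6]
gripper_width: 85.4
grasp_force: 0.0
```

```bash
python3 - <<'E'
from h import *
o=env.observe(); im=env.get_image("wrist"); c=cam("wrist",o); cv2.imwrite("pics/w3.png",im[:,:,::-1])
print(o["eef_pos"],o["eef_rot"],o["dq"].round(3)); print(*rings(im,c,8),sep="\n"); o=env.observe();print(o["eef_pos"])
E
```

```text
[503.64124339 -21.08718332  80.02317809] [ 3.14130735e+00 -3.03032643e-03  2.54037588e-04] [-0.001  0.004  0.006 -0.001 -0.004  0.   ]
(317, 259, array([496.8, -20.5]), array([62.2, 64.9]))
[503.37365705 -21.0876132   79.73788954]
```

View pics/w3.png

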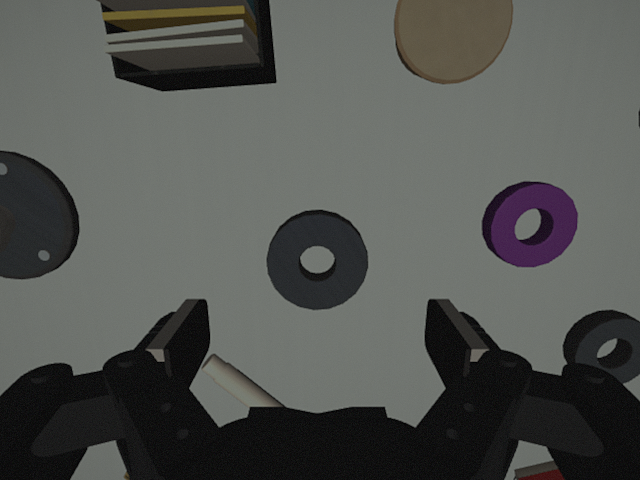

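The wrist view shows the large ring centred at (317,259) between the open fingers, clear of the marker at (215,362). I'll descend and grip.

apply_moves --pt "-0.035 -0.003 0.2 0 0 0" --pt "0 0 0.2 0 0 0" --pt "0 0 0.07 0 0 0" --pt "0 0 0.033 0 0 0" --pt "0 0 0 0 0 0" --pt "0 0 0 0 0 0"

```text
time: 5.05
eef_pos: [498.0, -20.7, 3.9]
eef_rot: [3.141, -0.002, 0.0]
force: [0.4, -0.0, -0.5]
gripper_width: 85.1
grasp_force: 0.0
```

apply_moves --pt "0 0 0 0 0 0" --pt "0 0 0 0 0 0" --pt "0 0 0 0 0 0" --pt "0 0 0 0 0 0" --pt "0 0 0 0 0 0" --pt "0 0 0 0 0 0" --pt "0 0 0 0 0 0" --pt "0 0 0 0 0 0" --fingers 1

```text
time: 6.05
eef_pos: [497.7, -20.6, 4.3]
eef_rot: [3.142, -0.001, -0.0]
force: [-3.0, 0.4, 8.3]
gripper_width: 58.2
grasp_force: 62.9
```

apply_moves --pt "0 0 -0.2 0 0 0" --pt "0 0 -0.35 0 0 0" --pt "0 0 -0.25 0 0 0" --pt "0 0 0 0 0 0" --pt "0 0 0 0 0 0"

```text
time: 6.68
eef_pos: [496.2, -20.5, 122.2]
eef_rot: [-3.141, 0.001, 0.0]
force: [0.5, 0.0, -0.6]
gripper_width: 58.8
grasp_force: 65.3
```

```bash
python3 - <<'E'
from h import *
o=env.observe(); im=env.get_image("wrist"); c=cam("wrist",o); cv2.imwrite("pics/w4.png",im[:,:,::-1])
print(o["eef_pos"],o["eef_rot"],o["force"],o["moment"],o["gripper_width"])
E
```

```text
[496.23773516 -20.51159213 122.20815076] [-3.14148218e+00  9.09982635e-04  6.78813130e-05] [ 0.51558078  0.04098048 -0.55704844] [0.03660265 0.03095624 0.00614614] 58.75437575002989
```

View pics/w4.png

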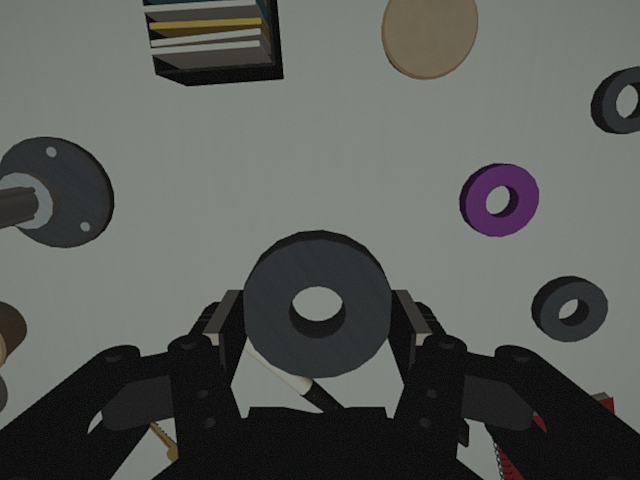

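The ring is held level, with its bore at about (318,305). Its apparent size suggests it may sit lower than planned, so I'll check in the side view.

```bash
python3 - <<'E'
from h import *
o=env.observe(); im=env.get_image("side"); s=cam("side")
w=cv2.imread("pics/w4.png")[:,:,::-1].copy(); c=cam("wrist",o)
g=cv2.cvtColor(w,cv2.COLOR_RGB2GRAY)
for r in (300,304,308): print(r,"grad", [ (int(i),int(g[r,i])) for i in range(228,256,2)],[ (int(i),int(g[r,i])) for i in range(384,402,2)])
print("col318",[(int(i),int(g[i,318])) for i in list(range(222,246,2))+list(range(276,296,2))+list(range(316,342,2))+list(range(366,388,2))])
x,y,z=o["eef_pos"]
for dz in(-14,-4,2,12): print(dz,proj(s,[x,y,z+dz]))
u,v=proj(s,[x,y,z]).astype(int); cr=im[v-60:v+60,u-80:u+80,::-1]; cv2.imwrite("pics/s1.png",cv2.resize(cr,None,fx=5,fy=5,interpolation=cv2.INTER_CUBIC)); print(u,v)
E
```

```text
300 grad [(228, 53), (230, 55), (232, 51), (234, 44), (236, 16), (238, 16), (240, 15), (242, 8), (244, 52), (246, 47), (248, 46), (250, 48), (252, 47), (254, 46)] [(384, 44), (386, 49), (388, 47), (390, 50), (392, 11), (394, 16), (396, 16), (398, 19), (400, 48)]
304 grad [(228, 54), (230, 55), (232, 46), (234, 14), (236, 23), (238, 14), (240, 19), (242, 9), (244, 47), (246, 49), (248, 47), (250, 45), (252, 48), (254, 44)] [(384, 46), (386, 46), (388, 47), (390, 48), (392, 16), (394, 14), (396, 13), (398, 13), (400, 12)]
308 grad [(228, 52), (230, 43), (232, 8), (234, 14), (236, 17), (238, 12), (240, 12), (242, 14), (244, 47), (246, 48), (248, 48), (250, 48), (252, 48), (254, 48)] [(384, 47), (386, 48), (388, 47), (390, 42), (392, 14), (394, 19), (396, 11), (398, 9), (400, 15)]
col318 [(222, 131), (224, 132), (226, 132), (228, 138), (230, 56), (232, 26), (234, 29), (236, 24), (238, 25), (240, 46), (242, 47), (244, 47), (276, 47), (278, 53), (280, 45), (282, 49), (284, 45), (286, 100), (288, 136), (290, 130), (292, 132), (294, 132), (316, 132), (318, 133), (320, 109), (322, 17), (324, 20), (326, 23), (328, 30), (330, 27), (332, 25), (334, 25), (336, 28), (338, 38), (340, 49), (366, 50), (368, 49), (370, 48), (372, 47), (374, 47), (376, 44), (378, 108), (380, 132), (382, 140), (384, 58), (386, 15)]
-14 [304.74667719 228.47010257]
-4 [304.76640805 223.76370729]
2 [304.77835395 220.91425496]
12 [304.79844542 216.12184292]
304 221
```

View pics/s1.png

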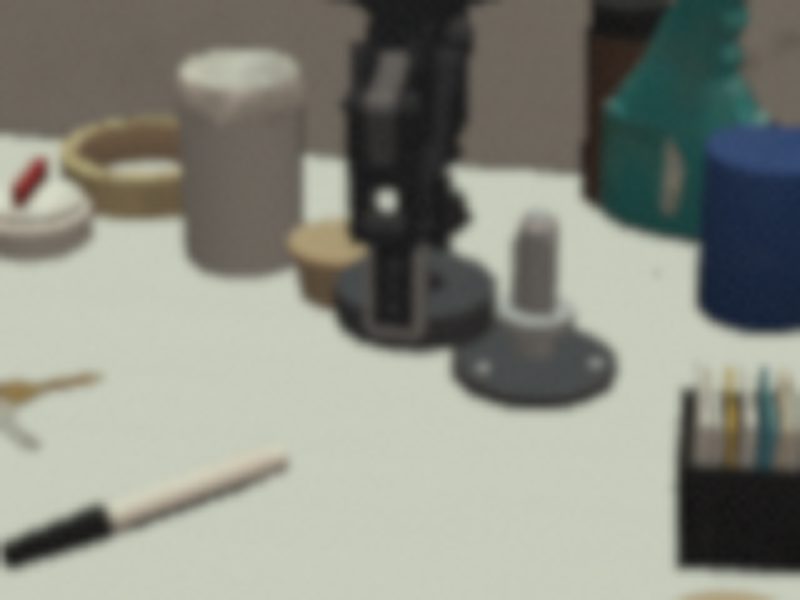

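The side view shows the fingertips (crop y≈335) about 4 mm above the ring's underside (345), so the grip height is right. The ring sits about 4 mm toward +x in the fingers. Now above the arbor, where I'll look through the bore.

apply_moves --pt "0.043 -0.313 0 0 0 0" --pt "0.043 -0.313 0 0 0 0" --pt "0.043 -0.313 0 0 0 0" --pt "0.043 -0.313 0 0 0 0" --pt "0 0 0.1 0 0 0" --pt "0 0 0.07 0 0 0" --pt "0 0 0 0 0 0" --pt "0 0 0 0 0 0"

```text
time: 7.78
eef_pos: [522.5, 166.1, 97.0]
eef_rot: [3.141, 0.001, -0.001]
force: [1.3, 0.4, -1.4]
gripper_width: 58.5
grasp_force: 65.3
```

```bash
python3 - <<'E'
from h import *
o=env.observe(); im=env.get_image("wrist"); c=cam("wrist",o)
print(o["eef_pos"],o["eef_rot"],o["force"])
a=cv2.resize(im[150:390,200:440,::-1],(480,480),interpolation=cv2.INTER_CUBIC)
im=env.get_image("top"); t=cam("top"); u,v=proj(t,o["eef_pos"]).astype(int); print(u,v)
print("tip w",proj(c,[525.6,167.3,84]),"tip top",proj(t,[525.6,166.5,84]))
b=cv2.resize(im[v-35:v+35,u-23:u+23,::-1],(315,480),interpolation=cv2.INTER_CUBIC)
cv2.imwrite("pics/w5.png",np.hstack([a,b]))
E
```

```text
[522.47905074 166.10455904  96.97649151] [ 3.14125396e+00  8.13257262e-04 -1.45009547e-03] [ 1.31770182  0.41423459 -1.43081472]
194 237
tip w [315.65626866 283.3227912 ] tip top [196.75396784 237.25439808]
```

View pics/w5.png

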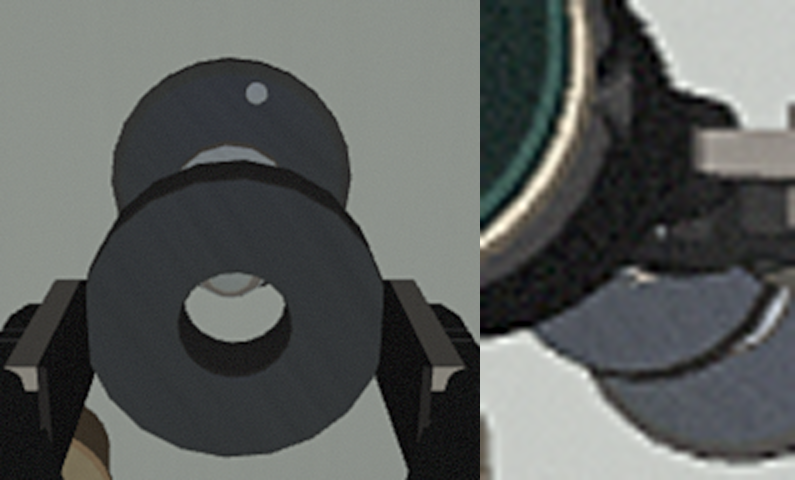

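The bore is at crop (235,310) and the nose tip shows through its upper edge at (234,285). Lateral alignment is good, so I'll compute the x offset from the edges.

```bash
python3 - <<'E'
from h import *
o=env.observe(); c=cam("wrist",o); x,y,z=o["eef_pos"]; print(z)
u=317
for h in (4.1,):
  for r,zz,d in((321,z-h,11),(286,z-h+16,-11),(237.5,z-h+16,-31),(377.5,z-h+16,31)): print("ring x",ray(c,(u,r),zz)[0]+d, "y", ray(c,(317.5,r),zz)[1])
print("tip",ray(c,(u,294.5),84)[0]+5.5, ray(c,(u,298.5),80)[0]+7.5, ray(c,(317,290),84)[1])
E
```

```text
97.80464855599473
ring x 522.9140531871124 y 166.86978926431368
ring x 524.5908668580313 y 166.88654503845441
ring x 524.0197432808228 y 166.88354712744828
ring x 525.4291959651953 y 166.89289635889787
tip 525.8433033385882 523.944684515361 167.08754445155725
```

apply_moves --pt "0.007 0 0.03 0 0 0" --pt "0 0 0.03 0 0 0" --pt "0 0 0.02 0 0 0" --pt "0 0 0.013 0 0 0" --pt "0 0 0.013 0 0 0" --pt "0 0 0.013 0 0 0" --pt "0 0 0.013 0 0 0" --pt "0 0 0.013 0 0 0"

```text
time: 8.88
eef_pos: [523.8, 167.2, 75.5]
eef_rot: [-3.142, 0.0, 0.0]
force: [-0.6, 0.3, 0.8]
gripper_width: 58.6
grasp_force: 65.5
```

apply_moves --pt "0 0 0.013 0 0 0" --pt "0 0 0.013 0 0 0" --pt "0 0 0.013 0 0 0" --pt "0 0 0.013 0 0 0" --pt "0 0 0.013 0 0 0" --pt "0 0 0.013 0 0 0"

```text
time: 9.62
eef_pos: [524.1, 167.3, 64.5]
eef_rot: [-3.141, -0.001, 0.0]
force: [-1.7, 0.4, 6.4]
gripper_width: 58.6
grasp_force: 66.0
```

apply_moves --pt "0 0 0.013 0 0 0" --pt "0 0 0.013 0 0 0" --pt "0 0 0.013 0 0 0" --pt "0 0 0.013 0 0 0" --pt "0 0 0.013 0 0 0"

```text
time: 10.25
eef_pos: [524.1, 167.4, 54.8]
eef_rot: [-3.141, -0.001, 0.0]
force: [-2.9, -0.4, 6.2]
gripper_width: 58.1
grasp_force: 66.0
```

apply_moves --pt "0 0 0.013 0 0 0" --pt "0 0 0.013 0 0 0" --pt "0 0 0.013 0 0 0" --pt "0 0 0.013 0 0 0" --pt "0 0 0.013 0 0 0"

```text
time: 10.88
eef_pos: [524.1, 167.3, 45.0]
eef_rot: [-3.141, -0.001, 0.0]
force: [-1.9, -0.8, 4.6]
gripper_width: 58.2
grasp_force: 66.0
```

apply_moves --pt "0 0 0.007 0 0 0" --pt "0 0 0.007 0 0 0" --pt "0 0 0 0 0 0"

```text
time: 11.25
eef_pos: [524.0, 167.3, 42.7]
eef_rot: [-3.141, -0.0, 0.0]
force: [-1.4, -0.9, 5.1]
gripper_width: 58.3
grasp_force: 65.9
```

Feeling for the collar from here, about 1 mm at a time.

apply_moves --pt "0 0 0.004 0 0 0" --pt "0 0 0.004 0 0 0" --pt "0 0 0 0 0 0"

```text
time: 11.62
eef_pos: [524.0, 167.3, 41.5]
eef_rot: [-3.141, -0.0, 0.0]
force: [-1.1, 0.3, 4.0]
gripper_width: 58.4
grasp_force: 66.0
```

apply_moves --pt "0 0 0.004 0 0 0" --pt "0 0 0.004 0 0 0" --pt "0 0 0 0 0 0"

```text
time: 12.0
eef_pos: [524.0, 167.3, 40.3]
eef_rot: [-3.141, -0.001, 0.0]
force: [-2.4, 0.2, 5.5]
gripper_width: 58.0
grasp_force: 66.0
```

apply_moves --pt "0 0 0.004 0 0 0" --pt "0 0 0.004 0 0 0" --pt "0 0 0 0 0 0"

```text
time: 12.38
eef_pos: [524.0, 167.3, 39.2]
eef_rot: [-3.141, -0.001, 0.0]
force: [-1.3, -0.2, 5.4]
gripper_width: 58.4
grasp_force: 66.0
```

apply_moves --pt "0 0 0.004 0 0 0" --pt "0 0 0.004 0 0 0" --pt "0 0 0 0 0 0"

```text
time: 12.75
eef_pos: [524.1, 167.4, 38.4]
eef_rot: [-3.141, -0.0, 0.0]
force: [-3.1, -0.9, 8.4]
gripper_width: 58.3
grasp_force: 66.4
```

apply_moves --pt "0 0 0.004 0 0 0" --pt "0 0 0 0 0 0"

```text
time: 13.0
eef_pos: [524.1, 167.3, 38.4]
eef_rot: [-3.142, -0.0, 0.0]
force: [-4.4, -1.3, 12.6]
gripper_width: 58.4
grasp_force: 66.8
```

apply_moves --pt "0 0 0.004 0 0 0" --pt "0 0 0.003 0 0 0" --pt "0 0 0 0 0 0" --pt "0 0 0 0 0 0"

```text
time: 13.5
eef_pos: [524.2, 167.4, 38.4]
eef_rot: [-3.142, -0.0, 0.0]
force: [-7.7, -2.0, 19.1]
gripper_width: 58.2
grasp_force: 67.5
```

Pressed home with about 14 N net. I'll unload, open and lift.

apply_moves --pt "0 0 -0.008 0 0 0" --pt "0 0 0 0 0 0"

```text
time: 13.75
eef_pos: [524.1, 167.4, 38.4]
eef_rot: [-3.141, -0.001, 0.0]
force: [-4.5, -1.5, 11.4]
gripper_width: 58.3
grasp_force: 66.6
```

apply_moves --pt "0 0 0 0 0 0" --pt "0 0 0 0 0 0" --pt "0 0 0 0 0 0" --pt "0 0 0 0 0 0" --pt "0 0 0 0 0 0" --fingers -1

```text
time: 14.38
eef_pos: [523.7, 167.2, 36.9]
eef_rot: [3.142, 0.0, 0.0]
force: [0.6, -0.5, 0.3]
gripper_width: 85.4
grasp_force: 0.0
```

apply_moves --pt "0 0 -0.35 0 0 0" --pt "0 0 -0.4 0 0 0" --pt "-0.084 0.365 0 0 0 0" --pt "-0.084 0.365 0 0 0 0" --pt "-0.084 0.365 0 0 0 0" --pt "-0.084 0.365 0 0 0 0" --pt "-0.084 0.365 0 0 0 0" --pt "-0.084 0.365 0 0 0 0" --pt "-0.084 0.365 0 0 0 0" --pt "0 0 0.215 0 0 0" --pt "0 0 0.215 0 0 0" --pt "0 0 0 0 0 0" --pt "0 0 0 0 0 0" --pt "0 0 0 0 0 0"

```text
time: 16.12
eef_pos: [437.0, -216.5, 86.8]
eef_rot: [3.14, -0.003, 0.001]
force: [-0.2, -0.3, -0.1]
gripper_width: 85.7
grasp_force: 0.0
```

```bash
cat >> h.py <<'E'
def look(z,save=None):
    o=env.observe(); im=env.get_image("wrist"); c=cam("wrist",o)
    print(o["eef_pos"].round(1),o["eef_rot"].round(4)); print(*rings(im,c,z),sep="\n")
    if save: cv2.imwrite(f"pics/{save}.png",im[:,:,::-1])
E
python3 -c "
from h import *
look(7,'w6')"
```

```text
[ 437.  -216.5   86.8] [ 3.1401e+00 -2.7000e-03  7.0000e-04]
(316, 249, array([ 434.3, -215.2]), array([51.5, 53.7]))
```

apply_moves --pt "0 -0.007 0.25 0 0 0" --pt "0 0 0.2 0 0 0" --pt "0 0 0.065 0 0 0" --pt "0 0 0.03 0 0 0" --pt "0 0 0 0 0 0" --pt "0 0 0 0 0 0"

```text
time: 16.92
eef_pos: [436.6, -215.5, 4.4]
eef_rot: [3.141, -0.002, 0.0]
force: [-0.2, 0.4, -0.1]
gripper_width: 85.4
grasp_force: 0.0
```

apply_moves --pt "0 0 0 0 0 0" --pt "0 0 0 0 0 0" --pt "0 0 0 0 0 0" --pt "0 0 0 0 0 0" --pt "0 0 0 0 0 0" --pt "0 0 0 0 0 0" --pt "0 0 0 0 0 0" --fingers 1

```text
time: 17.8
eef_pos: [436.2, -215.4, 4.2]
eef_rot: [3.141, -0.001, 0.0]
force: [-0.2, 0.8, 5.8]
gripper_width: 48.2
grasp_force: 62.2
```

apply_moves --pt "0 0 -0.2 0 0 0" --pt "0 0 -0.35 0 0 0" --pt "0 0 -0.24 0 0 0" --pt "0.085 -0.3646 0 0 0 0" --pt "0.085 -0.3646 0 0 0 0" --pt "0.085 -0.3646 0 0 0 0" --pt "0.085 -0.3646 0 0 0 0" --pt "0.085 -0.3646 0 0 0 0" --pt "0.085 -0.3646 0 0 0 0" --pt "0.085 -0.3646 0 0 0 0" --pt "0 0 0.1 0 0 0" --pt "0 0 0.06 0 0 0" --pt "0 0 0 0 0 0" --pt "0 0 0 0 0 0"

```text
time: 19.55
eef_pos: [524.7, 166.6, 97.7]
eef_rot: [3.141, 0.0, -0.002]
force: [-0.2, -1.1, 0.1]
gripper_width: 48.0
grasp_force: 62.3
```

```bash
python3 - <<'E'
from h import *
o=env.observe(); im=env.get_image("wrist"); print(o["eef_pos"].round(1),o["force"].round(1))
a=cv2.resize(im[150:390,200:440,::-1],(600,600),interpolation=cv2.INTER_CUBIC); cv2.imwrite("pics/w7.png",a)
g=cv2.cvtColor(im,cv2.COLOR_RGB2GRAY)
print([(i,int(g[i,317])) for i in range(230,380,2)])
E
```

```text
[524.7 166.6  97.7] [-0.2 -1.1  0.1]
[(230, 52), (232, 53), (234, 55), (236, 51), (238, 54), (240, 51), (242, 51), (244, 50), (246, 28), (248, 32), (250, 31), (252, 28), (254, 42), (256, 52), (258, 55), (260, 53), (262, 57), (264, 57), (266, 54), (268, 52), (270, 51), (272, 53), (274, 54), (276, 55), (278, 52), (280, 57), (282, 54), (284, 52), (286, 48), (288, 108), (290, 121), (292, 119), (294, 118), (296, 118), (298, 117), (300, 84), (302, 89), (304, 51), (306, 51), (308, 53), (310, 53), (312, 50), (314, 120), (316, 144), (318, 143), (320, 144), (322, 145), (324, 11), (326, 23), (328, 28), (330, 31), (332, 29), (334, 26), (336, 30), (338, 40), (340, 53), (342, 53), (344, 53), (346, 52), (348, 55), (350, 53), (352, 55), (354, 55), (356, 53), (358, 53), (360, 52), (362, 54), (364, 55), (366, 48), (368, 136), (370, 143), (372, 142), (374, 141), (376, 144), (378, 141)]
```

apply_moves --pt "0.002 -0.004 0.03 0 0 0" --pt "0 0 0.03 0 0 0" --pt "0 0 0.02 0 0 0" --pt "0 0 0.013 0 0 0" --pt "0 0 0.013 0 0 0" --pt "0 0 0.013 0 0 0" --pt "0 0 0.013 0 0 0" --pt "0 0 0.013 0 0 0"

```text
time: 20.6
eef_pos: [525.2, 168.5, 76.0]
eef_rot: [-3.142, -0.0, 0.0]
force: [-0.5, -0.4, -0.7]
gripper_width: 48.5
grasp_force: 62.3
```

apply_moves --pt "0 0 0.013 0 0 0" --pt "0 0 0.013 0 0 0" --pt "0 0 0.013 0 0 0" --pt "0 0 0.013 0 0 0" --pt "0 0 0.013 0 0 0" --pt "0 0 0.013 0 0 0"

```text
time: 21.35
eef_pos: [525.1, 168.3, 64.2]
eef_rot: [3.141, 0.0, 0.0]
force: [-0.0, -3.2, 4.2]
gripper_width: 48.4
grasp_force: 62.8
```

apply_moves --pt "0 0.005 0.013 0 0 0" --pt "0 0 0.013 0 0 0" --pt "0 0 0.01 0 0 0" --pt "0 0 0.004 0 0 0" --pt "0 0 0 0 0 0"

```text
time: 21.98
eef_pos: [525.0, 167.9, 58.1]
eef_rot: [-3.141, 0.0, 0.0]
force: [-1.2, -0.6, 0.6]
gripper_width: 48.3
grasp_force: 62.5
```

apply_moves --pt "0 0 0.004 0 0 0" --pt "0 0 0.004 0 0 0" --pt "0 0 0 0 0 0"

```text
time: 22.35
eef_pos: [525.1, 167.8, 57.1]
eef_rot: [-3.141, 0.0, 0.0]
force: [-0.8, -0.3, 2.2]
gripper_width: 48.2
grasp_force: 62.6
```

apply_moves --pt "0 0 0.004 0 0 0" --pt "0 0 0.004 0 0 0" --pt "0 0 0 0 0 0"

```text
time: 22.72
eef_pos: [525.1, 167.8, 55.8]
eef_rot: [-3.142, 0.0, 0.0]
force: [-1.7, -0.2, 1.6]
gripper_width: 48.4
grasp_force: 62.6
```

apply_moves --pt "0 0 0.004 0 0 0" --pt "0 0 0.003 0 0 0" --pt "0 0 0 0 0 0"

```text
time: 23.1
eef_pos: [525.1, 167.7, 54.8]
eef_rot: [-3.142, 0.0, 0.0]
force: [-2.2, -1.3, 1.8]
gripper_width: 48.5
grasp_force: 62.6
```

apply_moves --pt "0 0 0.004 0 0 0" --pt "0 0 0.004 0 0 0" --pt "0 0 0 0 0 0"

```text
time: 23.48
eef_pos: [525.3, 167.6, 54.3]
eef_rot: [3.141, -0.0, 0.0]
force: [-3.7, -1.6, 7.2]
gripper_width: 48.2
grasp_force: 63.1
```

apply_moves --pt "0 0 0.004 0 0 0" --pt "0 0 0.003 0 0 0" --pt "0 0 0.003 0 0 0" --pt "0 0 0 0 0 0" --pt "0 0 0 0 0 0"

```text
time: 24.1
eef_pos: [525.4, 167.6, 54.2]
eef_rot: [3.141, -0.0, 0.0]
force: [-6.8, -3.5, 15.6]
gripper_width: 48.6
grasp_force: 64.0
```

apply_moves --pt "0 0 0.003 0 0 0" --pt "0 0 0 0 0 0" --pt "0 0 0 0 0 0"

```text
time: 24.48
eef_pos: [525.5, 167.6, 54.2]
eef_rot: [3.141, -0.0, 0.0]
force: [-8.8, -2.3, 18.5]
gripper_width: 48.1
grasp_force: 64.3
```

apply_moves --pt "0 0 -0.008 0 0 0" --pt "0 0 0 0 0 0"

```text
time: 24.72
eef_pos: [525.4, 167.6, 54.3]
eef_rot: [3.141, -0.0, 0.0]
force: [-4.9, -2.5, 10.1]
gripper_width: 48.6
grasp_force: 63.5
```

apply_moves --pt "0 0 0 0 0 0" --pt "0 0 0 0 0 0" --pt "0 0 0 0 0 0" --pt "0 0 0 0 0 0" --pt "0 0 0 0 0 0" --fingers -1

```text
time: 25.35
eef_pos: [525.1, 167.7, 52.8]
eef_rot: [3.142, 0.0, 0.0]
force: [0.4, -0.3, -0.3]
gripper_width: 85.6
grasp_force: 0.0
```

apply_moves --pt "0 0 -0.3 0 0 0" --pt "0 0 -0.35 0 0 0" --pt "0.06 0.3754 0 0 0 0" --pt "0.06 0.3754 0 0 0 0" --pt "0.06 0.3754 0 0 0 0" --pt "0.06 0.3754 0 0 0 0" --pt "0.06 0.3754 0 0 0 0" --pt "0.06 0.3754 0 0 0 0" --pt "0.06 0.3754 0 0 0 0" --pt "0 0 0.215 0 0 0" --pt "0 0 0.215 0 0 0" --pt "0 0 0 0 0 0" --pt "0 0 0 0 0 0" --pt "0 0 0 0 0 0"

```text
time: 27.1
eef_pos: [589.6, -226.8, 88.0]
eef_rot: [3.14, -0.003, 0.001]
force: [0.1, -0.8, 0.6]
gripper_width: 85.4
grasp_force: 0.0
```

```bash
python3 -c "
from h import *
look(6,'w8')"
```

```text
[ 589.6 -226.8   88. ] [ 3.1402e+00 -3.1000e-03  6.0000e-04]
(317, 250, array([ 586.1, -226.2]), array([41.2, 42.8]))
```

apply_moves --pt "-0.005 -0.004 0.25 0 0 0" --pt "0 0 0.2 0 0 0" --pt "0 0 0.07 0 0 0" --pt "0 0 0.032 0 0 0" --pt "0 0 0 0 0 0" --pt "0 0 0 0 0 0"

```text
time: 27.9
eef_pos: [588.5, -226.3, 4.6]
eef_rot: [3.141, -0.002, 0.0]
force: [0.2, -0.5, -0.3]
gripper_width: 85.3
grasp_force: 0.0
```

apply_moves --pt "0 0 0 0 0 0" --pt "0 0 0 0 0 0" --pt "0 0 0 0 0 0" --pt "0 0 0 0 0 0" --pt "0 0 0 0 0 0" --pt "0 0 0 0 0 0" --pt "0 0 0 0 0 0" --fingers 1

```text
time: 28.78
eef_pos: [587.9, -226.0, 4.2]
eef_rot: [3.141, -0.001, 0.0]
force: [-1.5, 0.3, 4.7]
gripper_width: 38.6
grasp_force: 59.6
```

apply_moves --pt "0 0 -0.2 0 0 0" --pt "0 0 -0.35 0 0 0" --pt "0 0 -0.24 0 0 0" --pt "-0.06 -0.375 0 0 0 0" --pt "-0.06 -0.375 0 0 0 0" --pt "-0.06 -0.375 0 0 0 0" --pt "-0.06 -0.375 0 0 0 0" --pt "-0.06 -0.375 0 0 0 0" --pt "-0.06 -0.375 0 0 0 0" --pt "-0.06 -0.375 0 0 0 0" --pt "0 0 0.1 0 0 0" --pt "0 0 0.06 0 0 0" --pt "0 0 0 0 0 0" --pt "0 0 0 0 0 0"

```text
time: 30.52
eef_pos: [524.7, 166.6, 97.5]
eef_rot: [3.141, 0.0, -0.002]
force: [-0.7, -0.1, -0.5]
gripper_width: 38.5
grasp_force: 60.5
```

```bash
python3 - <<'E'
from h import *
o=env.observe(); im=env.get_image("wrist"); print(o["eef_pos"].round(1),o["force"].round(1))
a=cv2.resize(im[150:390,200:440,::-1],(600,600),interpolation=cv2.INTER_CUBIC); cv2.imwrite("pics/w9.png",a)
g=cv2.cvtColor(im,cv2.COLOR_RGB2GRAY)
print([(i,int(g[i,317])) for i in range(280,344,2)]); print([(i,int(g[297,i])) for i in range(284,352,2)])
E
```

```text
[524.7 166.6  97.5] [-0.7 -0.1 -0.5]
[(280, 51), (282, 52), (284, 53), (286, 98), (288, 122), (290, 120), (292, 119), (294, 117), (296, 118), (298, 118), (300, 88), (302, 91), (304, 52), (306, 49), (308, 54), (310, 54), (312, 55), (314, 54), (316, 50), (318, 128), (320, 143), (322, 148), (324, 31), (326, 25), (328, 28), (330, 30), (332, 28), (334, 29), (336, 40), (338, 52), (340, 51), (342, 47)]
[(284, 53), (286, 53), (288, 50), (290, 55), (292, 52), (294, 41), (296, 53), (298, 52), (300, 47), (302, 91), (304, 94), (306, 89), (308, 105), (310, 116), (312, 118), (314, 116), (316, 116), (318, 120), (320, 116), (322, 110), (324, 95), (326, 86), (328, 92), (330, 73), (332, 54), (334, 56), (336, 54), (338, 57), (340, 46), (342, 54), (344, 52), (346, 55), (348, 52), (350, 53)]
```

View pics/w9.png

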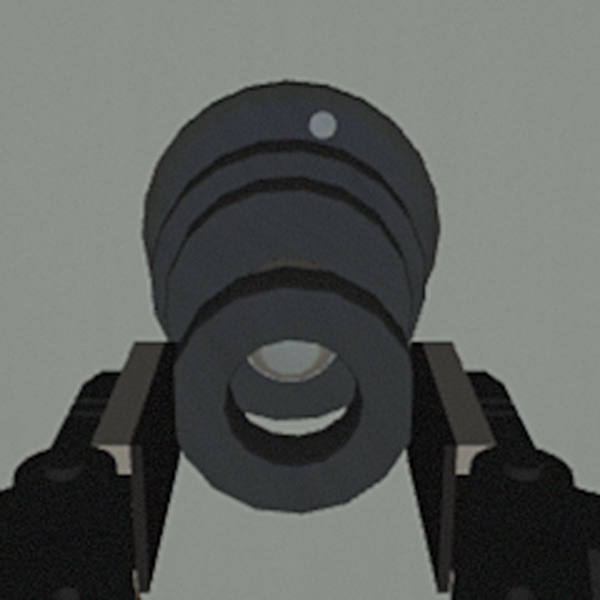

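The small ring is held level, with the nose tip (290,360) visible through its bore (293,400) and the large and medium rings stacked below. It has the same alignment that worked for the medium, so I'll lower it. Contact should come at TCP z≈68.

apply_moves --pt "0.002 0 0.03 0 0 0" --pt "0 0 0.03 0 0 0" --pt "0 0 0.02 0 0 0" --pt "0 0 0.013 0 0 0" --pt "0 0 0.013 0 0 0" --pt "0 0 0.013 0 0 0" --pt "0 0 0.013 0 0 0" --pt "0 0 0.01 0 0 0" --pt "0 0 0 0 0 0"

```text
time: 31.7
eef_pos: [524.5, 167.9, 76.1]
eef_rot: [3.142, 0.0, 0.0]
force: [-0.2, 0.5, -0.5]
gripper_width: 38.7
grasp_force: 60.5
```

apply_moves --pt "0 0 0.008 0 0 0" --pt "0 0 0.008 0 0 0" --pt "0 0 0.008 0 0 0" --pt "0 0 0 0 0 0"

```text
time: 32.2
eef_pos: [524.9, 167.8, 72.7]
eef_rot: [3.142, -0.0, 0.0]
force: [1.1, -0.4, -0.5]
gripper_width: 38.5
grasp_force: 60.4
```

apply_moves --pt "0 0 0.006 0 0 0" --pt "0 0 0.006 0 0 0" --pt "0 0 0 0 0 0"

```text
time: 32.58
eef_pos: [524.9, 167.8, 71.0]
eef_rot: [3.142, -0.0, 0.0]
force: [0.8, -0.6, 0.1]
gripper_width: 38.8
grasp_force: 60.5
```

apply_moves --pt "0 0 0.004 0 0 0" --pt "0 0 0.004 0 0 0" --pt "0 0 0 0 0 0"

```text
time: 32.95
eef_pos: [524.8, 167.9, 69.8]
eef_rot: [3.142, -0.0, 0.0]
force: [2.3, -0.5, -0.0]
gripper_width: 38.5
grasp_force: 60.6
```

apply_moves --pt "0 0 0.004 0 0 0" --pt "0 0 0.003 0 0 0" --pt "0 0 0 0 0 0"

```text
time: 33.33
eef_pos: [524.8, 167.9, 68.7]
eef_rot: [-3.142, -0.0, 0.0]
force: [1.9, -1.5, 1.1]
gripper_width: 38.4
grasp_force: 60.7
```

apply_moves --pt "0 0 0.004 0 0 0" --pt "0 0 0.003 0 0 0" --pt "0 0 0 0 0 0"

```text
time: 33.7
eef_pos: [524.9, 167.9, 68.2]
eef_rot: [3.142, -0.0, 0.0]
force: [-0.1, -2.1, 5.5]
gripper_width: 38.6
grasp_force: 61.1
```

apply_moves --pt "0 0 0.004 0 0 0" --pt "0 0 0.003 0 0 0" --pt "0 0 0.003 0 0 0" --pt "0 0 0 0 0 0" --pt "0 0 0 0 0 0"

```text
time: 34.33
eef_pos: [525.1, 167.9, 68.1]
eef_rot: [3.142, -0.001, 0.0]
force: [-2.4, -2.7, 14.3]
gripper_width: 38.8
grasp_force: 62.0
```

apply_moves --pt "0 0 0.003 0 0 0" --pt "0 0 0 0 0 0" --pt "0 0 0 0 0 0"

```text
time: 34.7
eef_pos: [525.2, 167.9, 68.1]
eef_rot: [-3.142, -0.001, 0.0]
force: [-4.4, -3.1, 16.4]
gripper_width: 38.5
grasp_force: 62.2
```

apply_moves --pt "0 0 0.003 0 0 0" --pt "0 0 0 0 0 0" --pt "0 0 0 0 0 0"

```text
time: 35.08
eef_pos: [525.2, 167.9, 68.0]
eef_rot: [3.142, -0.001, 0.0]
force: [-4.4, -4.0, 18.8]
gripper_width: 38.5
grasp_force: 62.5
```

apply_moves --pt "0 0 -0.01 0 0 0" --pt "0 0 0 0 0 0"

```text
time: 35.33
eef_pos: [525.1, 167.9, 68.2]
eef_rot: [-3.142, -0.001, 0.0]
force: [-0.6, -2.3, 9.8]
gripper_width: 38.4
grasp_force: 61.6
```

apply_moves --pt "0 0 0 0 0 0" --pt "0 0 0 0 0 0" --pt "0 0 0 0 0 0" --pt "0 0 0 0 0 0" --pt "0 0 0 0 0 0" --fingers -1

```text
time: 35.95
eef_pos: [524.5, 167.9, 66.6]
eef_rot: [3.142, 0.0, 0.0]
force: [-1.1, 0.3, 0.3]
gripper_width: 85.5
grasp_force: 0.0
```

apply_moves --pt "0 0 -0.2 0 0 0" --pt "0 0 -0.3 0 0 0" --pt "0 0 -0.17 0 0 0" --pt "0 0 0 0 0 0" --pt "0 0 0 0 0 0" --pt "0 0 0 0 0 0"

```text
time: 36.7
eef_pos: [523.4, 167.6, 165.3]
eef_rot: [3.141, 0.003, 0.0]
force: [0.7, -0.2, 0.4]
gripper_width: 85.3
grasp_force: 0.0
```

```bash
python3 - <<'E'
from h import *
o=env.observe(); im=env.get_image("wrist"); c=cam("wrist",o); cv2.imwrite("pics/w10.png",im[:,:,::-1])
g=cv2.cvtColor(im,cv2.COLOR_RGB2GRAY); print(o["eef_pos"].round(1))
u=int(proj(c,[525,167.5,60])[0]); print(u,"pred top edges +x side rows (x bias ~-2.5): ",[(n,proj(c,[525.5+r,167.5,z])[1].round(1)) for n,r,z in(("small",21,76.3),("med",26,64.3),("large",31,50.3),("foot",40,12))])
print([(i,int(g[i,u])) for i in range(150,300,2)])
E
```

```text
[523.4 167.6 165.3]
317 pred top edges +x side rows (x bias ~-2.5):  [('small', np.float64(208.2)), ('med', np.float64(197.4)), ('large', np.float64(187.0)), ('foot', np.float64(169.1))]
[(150, 124), (152, 127), (154, 124), (156, 125), (158, 127), (160, 126), (162, 127), (164, 124), (166, 127), (168, 130), (170, 67), (172, 43), (174, 42), (176, 45), (178, 45), (180, 44), (182, 48), (184, 45), (186, 45), (188, 22), (190, 43), (192, 46), (194, 46), (196, 41), (198, 27), (200, 36), (202, 49), (204, 48), (206, 49), (208, 34), (210, 28), (212, 44), (214, 47), (216, 45), (218, 48), (220, 48), (222, 46), (224, 43), (226, 48), (228, 79), (230, 91), (232, 93), (234, 92), (236, 101), (238, 111), (240, 108), (242, 106), (244, 105), (246, 104), (248, 104), (250, 104), (252, 89), (254, 84), (256, 43), (258, 47), (260, 48), (262, 46), (264, 48), (266, 43), (268, 42), (270, 103), (272, 129), (274, 127), (276, 125), (278, 127), (280, 127), (282, 125), (284, 126), (286, 127), (288, 125), (290, 127), (292, 126), (294, 126), (296, 125), (298, 126)]
```

The ring edges sit at rows 188, 198 and 209, against predictions of 187, 197 and 208, so the stack is seated. I'm handing the job in.

```bash
python3 -c "
from rig import env
print(env.close_job())"
```

```text
the job is handed in; nothing more can be done
None
```

All three rings are on the arbor in order (large, medium, small), each pressed until the wrist force read about 19 N (roughly 14 N net of blade drag), and the gripper is open and clear; I handed the job in at about 37 s, and no verdict came back.

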